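# Get the spare filling nozzle out from behind the oil bottles

## Robot

A 6-joint arm with a two-finger parallel gripper is mounted at the origin on the work surface. World frame = base frame: x ahead of the robot, y to its left, z up, the work surface at z = 0. Lengths are in m, angles in rad, forces in N, time in s.
With the tool pointing down it reaches from about 0.35 to 0.85 m from the base axis. Payload 8.1 kg.
Tool frame: the origin (TCP) lies on the mounting face of the last link; the fingertips stand 186 mm ahead of it and the grasp point (between the pads) lies 167 mm ahead of it; z points along the fingers, y is the line along which they close (so a half turn about z gives the same grasp; the last joint's range is limited). The gripper opens to 93 mm and grips with 3 to 60 N. Pads are 15 mm wide; open, the fingers measure 128 mm over their backs; the gripper's body (75 mm by 188 mm) begins 65 mm behind the grasp point.
Start: joints at [-1.28, 0.13, 1.488, -0, 1.523, -0.085], TCP at [0.22, -0.558, 0.405] pointing down, gripper open.
Joint ranges: [-2.96, 2.96], [-0.89, 2.26], [0.02, 2.5], [-1.34, 4.48], [0, 2.73], [-2.66, 2.66]. Speed limits (rad/s): [2.39, 2.39, 2.79, 3.14, 3.14, 3.14].

## Interface

Orientations are given as a rotation vector (axis times angle).
In Python, from plant import read_state, read_camera, camera_params, close_job gives the robot as it stands. The module is installed in compiled form; this text tells all that it offers.
- The arm moves only by the tool servo_tool, never from a script. Its argument "increments" is a list of rows, each an object with "slide": the shift along the tool's x, y, z in mm, a list of three; "dr": the turn, a rotation vector about the tool's x, y, z in rad, a list of three; "jaw": the closure, from 0 (fully open) to 1 (shut). In form: [{"slide": [x, y, z], "dr": [ax, ay, az], "jaw": jaw}, ...]. A call has 1 to 20 rows; each row is the pose to reach, as a shift and turn from the pose commanded when the call began, along the tool's axes at that moment; what a row does not reach only later rows make up. A row lasts 1/10 s, in which the tool goes at most 50 mm and 8.59 degrees, less where a joint would pass 70% of its speed; a pose out of reach is approached as far as the arm can. A call with a gripper value outside its range is refused whole. The fingers move at their own pace and stop on an object; "force" is the grip in N (left out, the last holds). Time passes only in rows, so rows that repeat a pose let the fingers close. It gives the time, the measured TCP pose, the force, the opening and the grip force at its end, in the units of the state.
- read_state(): the state, without advancing time (a new reading comes with each control period).
- read_camera(name): name is "scene" or "side" or "wrist"; returns (picture, depth): 384x512x3 uint8, red, green, blue; 384x512 float32, m along the optical axis (not along the pixel's ray), 0 where there is no reading.
- camera_params(name): a dict with "fx", "fy", "cx", "cy" (pixels), "rvec" (rotation vector, rad) and "tvec" (3), from world to camera coordinates, as OpenCV has them. Camera axes: x right, y down, z forward; pixel columns grow to the right and rows downward; lengths in m; the calibration is good to about 2 mm. A picture is of the moment at which its call begins: read the wrist's pose just before it. camera_params takes no time and is no camera call; for the wrist camera it gives the pose at the moment of the call.
- close_job(): hands the job in; it is judged then, once.
The state is a dict: "t": time; "q": joint angles; "dq": joint speeds; "joint_torque": joint torques, N m; "tool_pos": TCP position; "orientation": TCP orientation; "force": force on the tool from outside, world axes, zero at the start; "wrist_torque": the same for the moment, N m; "opening": finger opening in m; "gripper_force": force on a finger pad.
Only numpy, scipy, OpenCV 4.12 (cv2) and the standard library are available. Lean on these libraries where they do the work, as an engineer would, in place of code of your own. Each camera call takes 0.05 s, during which the arm holds its last target. There are 200 camera calls.

## Task

The spare steel filling nozzle stands on the filler's deck behind the red-capped and the yellow-capped bottle. First move these two bottles to the low aluminium side tray, then stand the nozzle upright on the white ring of the blue block, and only then put each bottle back upright on the middle of its own pad, where it stood before (red cap on red stripe, yellow cap on yellow stripe). Knock nothing over, and leave the white-capped bottle and the amber jar where they are.

Things in the scene. Friction and masses are not known exactly. Their poses are not given: they have to be found in the camera images.
- red_mid (a point): A dark green-black oil bottle with a long red cap. Round, 48 mm across from foot to 100 mm up, then a shoulder narrowing to the cap: a straight cylinder 32 mm across from 120 mm to 160 mm (the top). 0.2 to 0.45 kg. This point is at its centre, on the axis, 80 mm above its underside (the cap's middle is 60 mm above this point); its z points up the bottle. Starts on the middle of the red-striped pad.
- yellow_mid (a point): A dark green-black oil bottle with a long yellow cap. Round, 48 mm across from foot to 100 mm up, then a shoulder narrowing to the cap: a straight cylinder 32 mm across from 120 mm to 160 mm (the top). 0.2 to 0.45 kg. This point is at its centre, on the axis, 80 mm above its underside (the cap's middle is 60 mm above this point); its z points up the bottle. Starts on the middle of the yellow-striped pad.
- nozzle_mid (a point): The spare filling nozzle, bright turned metal with two orange seal rings, 74 mm high, 0.13 to 0.25 kg: a foot flange 36 mm across and 10 mm high, a straight barrel 28 mm across from 10 to 56 mm, and a thin spout on top. It stands on the deck (12 mm thick, top 12 mm above the bench) close behind the two bottles, about 14 mm from each. This point is at its centre, 37 mm above its underside; z points up its axis.
- pad_red: A white plastic bottle-rest pad with a red stripe, fixed on the dark deck; place of the red-capped bottle. The pad is 6 mm thick and 58 mm wide. Origin: on the pad's underside, at the spot where the bottle stands; the pad's top is 6 mm above it. Its x axis points away from the stripe (away from the robot): the pad reaches 64 mm to -x and 24 mm to +x. The two pads stand side by side, 68 mm between their origins along y.
- pad_yellow: A white plastic bottle-rest pad with a yellow stripe, fixed on the dark deck; place of the yellow-capped bottle. The pad is 6 mm thick and 58 mm wide. Origin: on the pad's underside, at the spot where the bottle stands; the pad's top is 6 mm above it. Its x axis points away from the stripe (away from the robot): the pad reaches 64 mm to -x and 24 mm to +x. The two pads stand side by side, 68 mm between their origins along y.
- tray: The side area: a fixed low aluminium tray with a grey floor, 220 mm (its x) by 140 mm (its y), rim 12 mm high and 4 mm thick, floor 5 mm above the bench. Origin: centre of its underside. Room for both bottles, for example 50 mm either way along its x.
- dock: The nozzle's block: a fixed blue plastic block 90 by 90 mm, 12 mm high, with a thin flat white ring (52 mm across) drawn in the middle of its top. Origin: centre of its underside.
- white_mid (a point): A dark green-black oil bottle with a long white cap. Round, 48 mm across from foot to 100 mm up, then a shoulder narrowing to the cap: a straight cylinder 32 mm across from 120 mm to 160 mm (the top). 0.2 to 0.45 kg. This point is at its centre, on the axis, 80 mm above its underside (the cap's middle is 60 mm above this point); its z points up the bottle. It stands at a rear corner of the deck, and must be left alone.
- jar_mid (a point): A low amber glass jar with a green lid, 46 mm across, 54 mm high, standing at the other rear corner of the deck; to be left alone. This point is at its centre, 27 mm above its underside.
Mind the look-alikes: they are no part of the job. What is shaped like the part that bears yellow_mid but purple is not meant. Several things look just like the dock: the one meant starts nearest to the robot's base.

How it is judged:
By the outcome, as a careful person would: the job done as asked, in the order asked, and still so for the second after the job is handed in, with the robot touching nothing.
It also fails if it takes over 130 s, if anything falls off the work surface, if the arm or the gripper's body presses on something with over 40 N, if the wrist force passes 120 N, or if a joint passes its speed limit or range.

## Working session

There is one attempt and no reset: what is moved stays moved. The work goes in short steps, Python scripts to look and compute and a tool call to move; the robot and the scene stay as the last step left them, time stands still between calls to the robot, and variables do not carry over. Pictures are saved under pics/ and viewed, at most 14 in all, crops included, and the job is handed in when it is done.

Besides the shell and the picture viewer there is one more tool, called by a JSON object that holds its "name" and its "arguments", one argument or row to a line. servo_tool: Moves the arm, as the interface text tells. Its arguments: {"type":"object","properties":{"increments":{"type":"array"},"force":{"type":"number"}},"required":["increments"]}

```bash
mkdir -p pics; cat > h.py <<'E'
import numpy as np, cv2
from plant import *
from scipy.spatial.transform import Rotation as R
def snap(n):
    p=camera_params(n); im,d=read_camera(n); return im,d,p
def save(im,f): cv2.imwrite('pics/'+f,cv2.cvtColor(im,cv2.COLOR_RGB2BGR))
def cloud(d,p):
    v,u=np.mgrid[:d.shape[0],:d.shape[1]]
    c=np.stack([(u-p['cx'])/p['fx']*d,(v-p['cy'])/p['fy']*d,d],-1)
    return (c-np.ravel(p['tvec']))@R.from_rotvec(np.ravel(p['rvec'])).as_matrix()
def ray(u,v,z,p):
    M=R.from_rotvec(np.ravel(p['rvec'])).as_matrix()
    o=-M.T@np.ravel(p['tvec']); r=M.T@np.array([(u-p['cx'])/p['fx'],(v-p['cy'])/p['fy'],1])
    return o+r*(z-o[2])/r[2]
E
python3 - <<'E'
from h import *
s=read_state(); print({k:np.round(v,3) for k,v in s.items()})
for n in ['scene','side','wrist']:
    im,d,p=snap(n); save(im,n+'0.png'); np.savez(n+'0.npz',im=im,d=d,**{k:np.ravel(v) for k,v in p.items()})
    print(n,p, (d>0).mean())
E
```

```text
{'t': np.float64(0.0), 'q': array([-1.28 ,  0.131,  1.489, -0.   ,  1.523, -0.085]), 'dq': array([-0.001,  0.   ,  0.   , -0.   ,  0.001, -0.001]), 'joint_torque': array([ 1.0000e-03, -5.5985e+01, -4.9176e+01,  7.7000e-02,  3.6000e-02,
       -0.0000e+00]), 'tool_pos': array([ 0.22 , -0.558,  0.404]), 'orientation': array([-3.084, -0.587,  0.   ]), 'force': array([-0.857, -0.176,  0.016]), 'wrist_torque': array([ 0.046, -0.029,  0.034]), 'gripper_force': np.float64(0.0), 'opening': np.float64(0.093)}
scene {'fx': 354.4001832912533, 'fy': 354.4001832912533, 'cx': 263.68914199318374, 'cy': 192.68794193600084, 'rvec': array([ 0.79283735,  2.56918758, -1.09616121]), 'tvec': array([ 0.48851251, -0.15818055,  1.02399475])} 0.9957733154296875
side {'fx': 383.18325342760926, 'fy': 383.18325342760926, 'cx': 259.1394085132565, 'cy': 187.23950533821792, 'rvec': array([ 0.12188505, -2.7507131 ,  1.43923429]), 'tvec': array([0.58457206, 0.10648257, 0.81186658])} 0.9958648681640625
wrist {'fx': 326.40632785706805, 'fy': 326.40632785706805, 'cx': 249.73382154351378, 'cy': 186.93584667062774, 'rvec': array([-2.42216279,  1.64812764,  0.20815743]), 'tvec': array([-0.59942242, -0.02739867,  0.38868147])} 0.99627685546875
```

View pics/scene0.png

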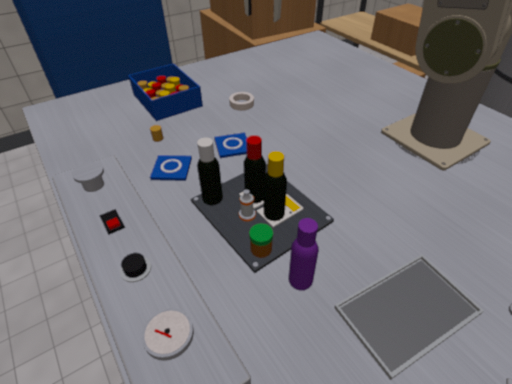

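View pics/side0.png

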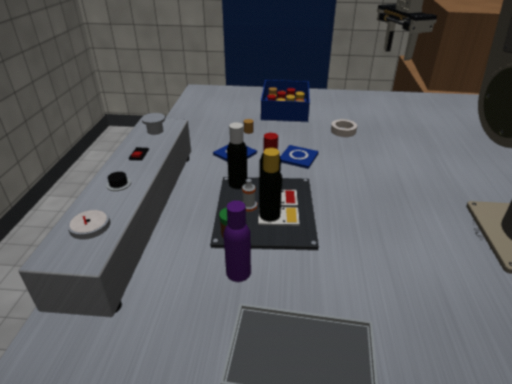

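Scene view: red cap (254,148), yellow cap (276,165), nozzle (247,207), tray (407,315), blue blocks at (232,145) and (172,167), white cap (206,150), jar (261,240), and the purple decoy (304,255). The side view agrees. Next I'll measure these.

```bash
cat >> h.py <<'E'
def masks(im,P):
    h=cv2.cvtColor(im,cv2.COLOR_RGB2HSV).astype(int); H,S,V=h[...,0],h[...,1],h[...,2]
    x,y,z=P[...,0],P[...,1],P[...,2]
    tab=(x>0.2)&(x<1.1)&(abs(y)<0.8)&(z>-.02)&(z<.3)
    return dict(red=((H<6)|(H>174))&(S>150)&tab&(z>.12), yellow=(H>18)&(H<32)&(S>150)&tab&(z>.12),
     white=(S<40)&(V>130)&tab&(z>.125), blue=(H>100)&(H<116)&(S>150)&tab&(z<.03),
     redstripe=((H<6)|(H>174))&(S>150)&tab&(z<.04), yelstripe=(H>18)&(H<32)&(S>150)&tab&(z<.04), green=(H>50)&(H<85)&(S>120)&tab&(z<.09),
     orange=(H>3)&(H<18)&(S>90)&tab&(z>.02)&(z<.1))
def comps(m,mn=25):
    n,l,st,c=cv2.connectedComponentsWithStats(m.astype(np.uint8))
    return [(l==i) for i in range(1,n) if st[i,4]>=mn]
E
python3 - <<'E'
from h import *
for n in ['scene','side']:
    f=np.load(n+'0.npz'); p={k:(f[k] if k in('rvec','tvec') else float(f[k][0])) for k in ('fx','fy','cx','cy','rvec','tvec')}
    P=cloud(f['d'],p); print(n)
    for k,m in masks(f['im'],P).items():
        for c in comps(m,12):
            v,u=np.nonzero(c); q=P[c]
            print(k,c.sum(),'px',u.mean().round(),v.mean().round(),'med',np.median(q,0).round(3),'lo',np.percentile(q,3,axis=0).round(3),'hi',np.percentile(q,97,axis=0).round(3))
    # tray: points with z ~5mm, region
    m=(P[...,2]>.008)&(P[...,2]<.02)&(P[...,0]>.2)&(P[...,0]<1)&(abs(P[...,1])<.7)
    for c in comps(m,60):
        v,u=np.nonzero(c); q=P[c][:,:2].astype(np.float32); print('low',c.sum(),u.mean().round(),v.mean().round(),cv2.minAreaRect(q))
E
```

```text
scene
red 302 px 254.0 148.0 med [ 0.575 -0.061  0.167] lo [ 0.56  -0.078  0.139] hi [ 0.585 -0.055  0.18 ]
red 62 px 113.0 223.0 med [ 0.869 -0.065  0.121] lo [ 0.861 -0.073  0.12 ] hi [ 0.877 -0.058  0.123]
red 33 px 163.0 333.0 med [0.873 0.172 0.124] lo [0.869 0.162 0.122] hi [0.881 0.179 0.126]
yellow 375 px 275.0 165.0 med [0.571 0.006 0.166] lo [ 0.555 -0.011  0.136] hi [0.58  0.013 0.18 ]
white 125 px 205.0 142.0 med [ 0.652 -0.125  0.173] lo [ 0.638 -0.139  0.171] hi [ 0.665 -0.112  0.174]
white 418 px 87.0 170.0 med [ 0.869 -0.199  0.148] lo [ 0.845 -0.224  0.147] hi [ 0.893 -0.176  0.15 ]
blue 430 px 172.0 108.0 med [ 0.57  -0.53   0.018] lo [ 0.479 -0.669  0.006] hi [ 0.629 -0.527  0.029]
blue 359 px 230.0 145.0 med [ 0.517 -0.273  0.013] lo [ 0.459 -0.329  0.007] hi [ 0.549 -0.24   0.015]
blue 60 px 232.0 143.0 med [ 0.5   -0.286  0.014] lo [ 0.486 -0.299  0.012] hi [ 0.516 -0.274  0.016]
blue 537 px 171.0 168.0 med [ 0.686 -0.277  0.013] lo [ 0.634 -0.334  0.007] hi [ 0.733 -0.237  0.014]
blue 81 px 171.0 165.0 med [ 0.682 -0.29   0.014] lo [ 0.667 -0.305  0.012] hi [ 0
[... 5065 characters left out ...]
 (0.09376346319913864, 0.09075480699539185), 70.35047912597656)
low 539 119.0 270.0 ((0.8070982694625854, 0.017127782106399536), (0.5696105360984802, 0.1253996640443802), 76.92253875732422)
low 773 225.0 208.0 ((0.6580947041511536, -0.031186163425445557), (0.0557626411318779, 0.25290822982788086), 3.321723461151123)
low 3378 286.0 218.0 ((0.5419268012046814, -0.03818380832672119), (0.15472199022769928, 0.25324469804763794), 4.400684356689453)
low 108 238.0 275.0 ((0.6119388937950134, 0.16963887214660645), (0.045054223388433456, 0.01883832924067974), 4.112591743469238)
low 867 299.0 333.0 ((0.49534523487091064, 0.3106125295162201), (0.14064183831214905, 0.2206394225358963), 85.96916961669922)
```

```bash
python3 - <<'E'
from h import *
f=np.load('scene0.npz'); im=f['im'][110:290,140:340]
save(cv2.resize(im,(800,720))[:600],'crop0.png')
E
```

```text
(no output)
```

View pics/crop0.png

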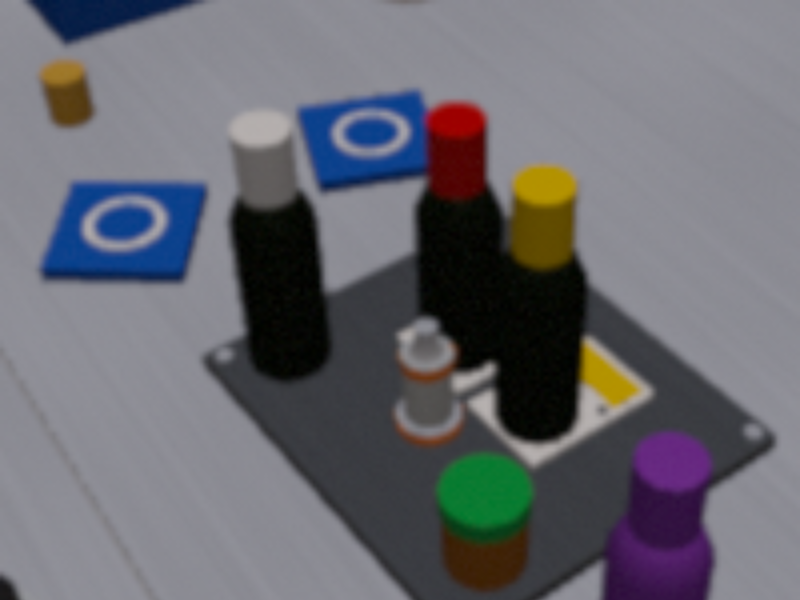

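The nozzle (about x=247, y=207) stands behind the gap between the two bottles. The dock meant is the nearer block, at (0.501,-0.286). I'll refine the cap tops and work out the first move.

```bash
cat >> h.py <<'E'
def plan(x,y,z,yaw):
    """grasp point target; yaw (rad) = direction of tool y (mod pi) in world; prints slide/dr in tool axes"""
    s=read_state(); M=R.from_rotvec(s['orientation']).as_matrix(); p=np.array(s['tool_pos'])
    best=None
    for k in (0,np.pi):
        a=yaw+k; Y=np.array([np.cos(a),np.sin(a),0]); Z=np.array([0,0,-1.]); T=np.stack([np.cross(Y,Z),Y,Z],1)
        dr=R.from_matrix(M.T@T).as_rotvec()
        if best is None or np.linalg.norm(dr)<np.linalg.norm(best): best=dr
    print('slide',(M.T@(np.array([x,y,z+.167])-p)*1000).round(1),'dr',best.round(3),'q',np.round(s['q'],2),'grasp now',(p+M[:,2]*.167).round(4),'tool y',M[:,1].round(3))
E
python3 - <<'E'
from h import *
for n in ['scene','side']:
    f=np.load(n+'0.npz'); p={k:(f[k] if k in('rvec','tvec') else float(f[k][0])) for k in ('fx','fy','cx','cy','rvec','tvec')}
    P=cloud(f['d'],p); m=masks(f['im'],P)
    for k in ('red','yellow','white'):
        c=m[k]&(P[...,0]<.7)&(P[...,2]>(.1745 if n=='scene' else .173)); q=P[c]
        if k=='white': q=P[m[k]&(P[...,0]<.7)]
        if len(q)>5: print(n,k,len(q),cv2.minEnclosingCircle(q[:,:2].astype(np.float32)),q.mean(0).round(4))
    # nozzle by points near
    q=P[(abs(P[...,0]-.612)<.03)&(abs(P[...,1]+.031)<.03)&(P[...,2]>.03)&(P[...,2]<.095)]
    print(n,'noz',len(q),q.mean(0).round(4),q.max(0),q[q[:,2]>.075].mean(0).round(4))
plan(.568,-.034,.30,.07)
E
```

```text
scene red 113 ((0.5705299377441406, -0.06953796744346619), 0.015099412761628628) [ 0.5713 -0.0671  0.1785]
scene yellow 141 ((0.5649423003196716, -0.0014297772431746125), 0.015633312985301018) [0.5663 0.0008 0.1786]
scene white 125 ((0.6498959064483643, -0.12693022191524506), 0.017081528902053833) [ 0.6512 -0.1253  0.1726]
scene noz 442 [ 0.606  -0.0315  0.0621] [ 0.62811671 -0.0012678   0.09463897] [ 0.5984 -0.0356  0.0839]
side red 87 ((0.5695783495903015, -0.06903378665447235), 0.0162160973995924) [ 0.5695 -0.066   0.1764]
side yellow 113 ((0.5627950429916382, -0.0017194495303556323), 0.016764994710683823) [0.5644 0.0011 0.1766]
side white 58 ((0.6517128944396973, -0.12437869608402252), 0.01621174067258835) [ 0.651  -0.1253  0.1708]
side noz 292 [ 0.6104 -0.0259  0.0581] [ 0.62582066 -0.00107466  0.09370696] [ 0.6097 -0.0347  0.0827]
slide [ 515.8 -359.8  -62.5] dr [-1.000e-03 -1.000e-03 -1.265e+00] q [-1.28  0.13  1.49 -0.    1.52 -0.09] grasp now [ 0.2201 -0.5577  0.2369] tool y [ 0.367 -0.93  -0.001]
```

View pics/wrist0.png

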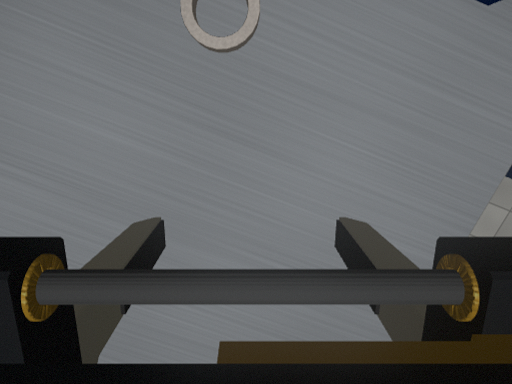

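The wrist view looks along the fingers, with the gripper at the bottom and the camera offset to tool +x. I'll move above the bottles.

{"name": "servo_tool", "arguments": {
  "increments": [
    {"slide": [40,-28,-30],"dr": [0,0,-0.09],"jaw": 0},
    {"slide": [80,-56,-60],"dr": [0,0,-0.19],"jaw": 0},
    {"slide": [120,-84,-62],"dr": [0,0,-0.28],"jaw": 0},
    {"slide": [160,-112,-62],"dr": [0,0,-0.38],"jaw": 0},
    {"slide": [200,-140,-62],"dr": [0,0,-0.48],"jaw": 0},
    {"slide": [240,-168,-62],"dr": [0,0,-0.58],"jaw": 0},
    {"slide": [280,-196,-62],"dr": [0,0,-0.68],"jaw": 0},
    {"slide": [320,-224,-62],"dr": [0,0,-0.78],"jaw": 0},
    {"slide": [360,-252,-62],"dr": [0,0,-0.88],"jaw": 0},
    {"slide": [400,-280,-62],"dr": [0,0,-0.98],"jaw": 0},
    {"slide": [440,-308,-62],"dr": [0,0,-1.08],"jaw": 0},
    {"slide": [475,-332,-62],"dr": [0,0,-1.17],"jaw": 0},
    {"slide": [505,-352,-62],"dr": [0,0,-1.23],"jaw": 0},
    {"slide": [516,-360,-62],"dr": [0,0,-1.26],"jaw": 0},
    {"slide": [516,-360,-62],"dr": [0,0,-1.26],"jaw": 0}
  ]
}}

```text
t: 1.65
tool_pos: [0.5685, -0.0325, 0.4661]
orientation: [-2.144, -2.295, 0.001]
force: [-0.1, -0.8, 0.2]
opening: 0.0931
gripper_force: 0.0
```

```bash
python3 - <<'E'
from h import *
im,d,p=snap('wrist'); save(im,'wrist1.png'); P=cloud(d,p)
for k,m in masks(im,P).items():
    for c in comps(m,60):
        v,u=np.nonzero(c); q=P[c]; h=np.percentile(q[:,2],95); t=q[q[:,2]>h-.006]
        print(k,c.sum(),'px',u.mean().round(),v.mean().round(),q.mean(0).round(4),'top',h.round(3),np.round(cv2.minEnclosingCircle(t[:,:2].astype(np.float32))[0],4))
plan(.5645,-.0005,.16,.07)
E
```

```text
red 1276 px 249.0 223.0 [ 0.571  -0.067   0.1717] top 0.177 [ 0.5712 -0.0704]
yellow 1217 px 248.0 150.0 [ 0.5662 -0.0017  0.1748] top 0.178 [ 0.566  -0.0029]
blue 1430 px 196.0 325.0 [ 0.5049 -0.3     0.0103] top 0.012 [ 0.5033 -0.2882]
blue 1385 px 313.0 322.0 [ 0.6829 -0.2813  0.0104] top 0.012 [ 0.6836 -0.2911]
blue 420 px 195.0 319.0 [ 0.5031 -0.2881  0.0111] top 0.012 [ 0.503  -0.2883]
blue 415 px 313.0 328.0 [ 0.6838 -0.2917  0.0113] top 0.013 [ 0.6838 -0.2917]
redstripe 533 px 214.0 186.0 [ 0.5234 -0.0752  0.017 ] top 0.018 [ 0.5227 -0.0756]
yelstripe 607 px 213.0 135.0 [ 0.5191 -0.0077  0.0171] top 0.018 [ 0.519  -0.0079]
green 1364 px 320.0 88.0 [0.6417 0.0583 0.064 ] top 0.066 [0.6417 0.0584]
orange 60 px 285.0 161.0 [ 0.6103 -0.027   0.0639] top 0.066 [ 0.6151 -0.0344]
slide [ 33.5  -1.2 139.2] dr [-0.001  0.    -0.005] q [-0.15  0.03  1.48 -0.    1.63 -0.21] grasp now [ 0.5678 -0.0339  0.2992] tool y [ 0.998  0.065 -0.001]
```

View pics/wrist1.png

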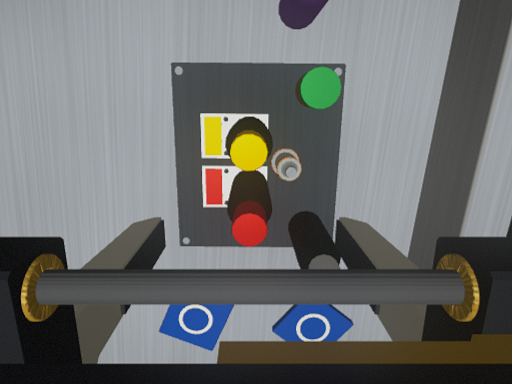

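Wrist view: yellow cap (248,150), red cap (249,230), nozzle (287,165), jar lid (320,88), dock ring (195,319). Positions agree to about 2 mm. I'll grasp the yellow cap.

{"name": "servo_tool", "arguments": {
  "increments": [
    {"slide": [32,-1,0],"dr": [0,0,0],"jaw": 0},
    {"slide": [32,-1,40],"dr": [0,0,0],"jaw": 0},
    {"slide": [32,-1,75],"dr": [0,0,0],"jaw": 0},
    {"slide": [32,-1,105],"dr": [0,0,0],"jaw": 0},
    {"slide": [32,-1,125],"dr": [0,0,0],"jaw": 0},
    {"slide": [32,-1,140],"dr": [0,0,0],"jaw": 0},
    {"slide": [32,-1,140],"dr": [0,0,0],"jaw": 0.3},
    {"slide": [32,-1,140],"dr": [0,0,0],"jaw": 0.6},
    {"slide": [32,-1,140],"dr": [0,0,0],"jaw": 0.8},
    {"slide": [32,-1,140],"dr": [0,0,0],"jaw": 1},
    {"slide": [32,-1,140],"dr": [0,0,0],"jaw": 1},
    {"slide": [32,-1,140],"dr": [0,0,0],"jaw": 1},
    {"slide": [32,-1,140],"dr": [0,0,0],"jaw": 1},
    {"slide": [32,-1,140],"dr": [0,0,0],"jaw": 1}
  ],
  "force": 30
}}

```text
t: 3.1
tool_pos: [0.565, -0.0019, 0.3268]
orientation: [2.148, 2.293, 0.0]
force: [0.2, -0.1, -0.6]
opening: 0.034
gripper_force: 0.0
```

```bash
python3 - <<'E'
from h import *
plan(.445,.315,.147,.07)
E
```

```text
slide [324.1 -99.1  12.8] dr [ 0.     0.    -0.005] q [-0.09  0.09  1.68 -0.    1.38 -0.16] grasp now [ 0.565  -0.0019  0.1598] tool y [0.998 0.065 0.   ]
```

{"name": "servo_tool", "arguments": {
  "increments": [
    {"slide": [0,0,0],"dr": [0,0,0],"jaw": 1},
    {"slide": [0,0,0],"dr": [0,0,0],"jaw": 1},
    {"slide": [0,0,0],"dr": [0,0,0],"jaw": 1},
    {"slide": [0,0,-10],"dr": [0,0,0],"jaw": 1},
    {"slide": [0,0,-25],"dr": [0,0,0],"jaw": 1},
    {"slide": [0,0,-45],"dr": [0,0,0],"jaw": 1},
    {"slide": [0,0,-65],"dr": [0,0,0],"jaw": 1},
    {"slide": [0,0,-80],"dr": [0,0,0],"jaw": 1}
  ]
}}

```text
t: 3.9
tool_pos: [0.5652, -0.002, 0.4095]
orientation: [2.147, 2.291, 0.002]
force: [1.1, -0.1, -2.2]
opening: 0.0317
gripper_force: 30.0
```

{"name": "servo_tool", "arguments": {
  "increments": [
    {"slide": [10,-5,0],"dr": [0,0,0],"jaw": 1},
    {"slide": [30,-15,0],"dr": [0,0,0],"jaw": 1},
    {"slide": [60,-30,0],"dr": [0,0,0],"jaw": 1},
    {"slide": [90,-45,0],"dr": [0,0,0],"jaw": 1},
    {"slide": [120,-60,0],"dr": [0,0,0],"jaw": 1},
    {"slide": [150,-72,0],"dr": [0,0,0],"jaw": 1},
    {"slide": [180,-80,0],"dr": [0,0,0],"jaw": 1},
    {"slide": [210,-87,0],"dr": [0,0,0],"jaw": 1},
    {"slide": [240,-92,0],"dr": [0,0,0],"jaw": 1},
    {"slide": [270,-96,0],"dr": [0,0,0],"jaw": 1},
    {"slide": [300,-99,0],"dr": [0,0,0],"jaw": 1},
    {"slide": [315,-99,0],"dr": [0,0,0],"jaw": 1},
    {"slide": [324,-99,0],"dr": [0,0,0],"jaw": 1},
    {"slide": [324,-99,15],"dr": [0,0,0],"jaw": 1},
    {"slide": [324,-99,40],"dr": [0,0,0],"jaw": 1},
    {"slide": [324,-99,60],"dr": [0,0,0],"jaw": 1},
    {"slide": [324,-99,75],"dr": [0,0,0],"jaw": 1},
    {"slide": [324,-99,84],"dr": [0,0,0],"jaw": 1},
    {"slide": [324,-99,89],"dr": [0,0,0],"jaw": 1},
    {"slide": [324,-99,91],"dr": [0,0,0],"jaw": 1}
  ]
}}

```text
t: 5.9
tool_pos: [0.4454, 0.3146, 0.3156]
orientation: [2.149, 2.292, 0.0]
force: [-0.2, 0.0, -2.5]
opening: 0.0314
gripper_force: 30.0
```

```bash
python3 - <<'E'
from h import *
plan(.445,.315,.147,.07); print(read_state()['force'])
im,d,p=snap('side'); save(im,'side1.png')
E
```

```text
slide [ 0.4 -0.3  1.6] dr [ 0.     0.    -0.005] q [ 0.52  0.04  1.75 -0.    1.35  0.46] grasp now [0.4454 0.3146 0.1486] tool y [0.998 0.065 0.   ]
[-0.24982749  0.03759071 -2.45912951]
```

View pics/side1.png

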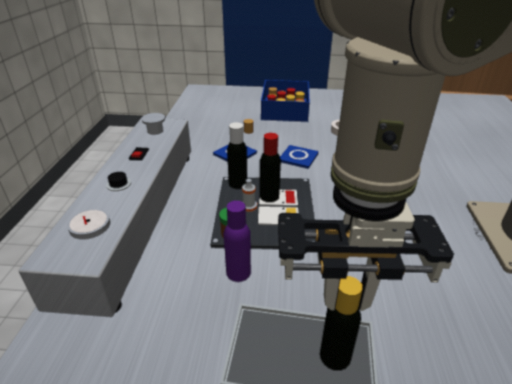

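The yellow bottle (340,330) hangs upright just above the tray. I'll set it down, release and rise.

{"name": "servo_tool", "arguments": {
  "increments": [
    {"slide": [0,0,1],"dr": [0,0,0],"jaw": 1},
    {"slide": [0,0,2],"dr": [0,0,0],"jaw": 1},
    {"slide": [0,0,2],"dr": [0,0,0],"jaw": 1},
    {"slide": [0,0,2],"dr": [0,0,0],"jaw": 0.6},
    {"slide": [0,0,2],"dr": [0,0,0],"jaw": 0.3},
    {"slide": [0,0,2],"dr": [0,0,0],"jaw": 0.1},
    {"slide": [0,0,2],"dr": [0,0,0],"jaw": 0.1},
    {"slide": [0,0,2],"dr": [0,0,0],"jaw": 0.1},
    {"slide": [0,0,-20],"dr": [0,0,0],"jaw": 0.0},
    {"slide": [0,0,-60],"dr": [0,0,0],"jaw": 0.0},
    {"slide": [0,0,-110],"dr": [0,0,0],"jaw": 0.0}
  ]
}}

```text
t: 7.05
tool_pos: [0.4445, 0.3145, 0.4246]
orientation: [-2.147, -2.291, 0.007]
force: [1.0, 0.6, -0.3]
opening: 0.0885
gripper_force: 0.0
```

```bash
python3 - <<'E'
from h import *
plan(.5705,-.069,.26,.07)
im,d,p=snap('scene'); P=cloud(d,p); m=masks(im,P)
for k in ('red','yellow'):
    q=P[m[k]&(P[...,0]<.7)]; h=np.percentile(q[:,2],95); t=q[q[:,2]>h-.003]; print(k,h,cv2.minEnclosingCircle(t[:,:2].astype(np.float32)))
E
```

```text
slide [-390.9  100.8   -2. ] dr [-0.004  0.002 -0.005] q [ 0.52 -0.02  1.61 -0.    1.56  0.46] grasp now [0.4438 0.3141 0.2576] tool y [ 0.998  0.065 -0.004]
red 0.17970939131534655 ((0.5704808831214905, -0.06854923814535141), 0.014429021626710892)
yellow 0.1659532309175026 ((0.4463692307472229, 0.3139837682247162), 0.015821877866983414)
```

{"name": "servo_tool", "arguments": {
  "increments": [
    {"slide": [-20,5,0],"dr": [0,0,0],"jaw": 0},
    {"slide": [-60,16,0],"dr": [0,0,0],"jaw": 0},
    {"slide": [-105,28,0],"dr": [0,0,0],"jaw": 0},
    {"slide": [-150,39,0],"dr": [0,0,0],"jaw": 0},
    {"slide": [-195,50,0],"dr": [0,0,0],"jaw": 0},
    {"slide": [-240,62,0],"dr": [0,0,0],"jaw": 0},
    {"slide": [-285,73,0],"dr": [0,0,0],"jaw": 0},
    {"slide": [-330,84,0],"dr": [0,0,0],"jaw": 0},
    {"slide": [-365,94,0],"dr": [0,0,0],"jaw": 0},
    {"slide": [-385,99,0],"dr": [0,0,0],"jaw": 0},
    {"slide": [-391,100,0],"dr": [0,0,0],"jaw": 0},
    {"slide": [-391,100,20],"dr": [0,0,0],"jaw": 0},
    {"slide": [-391,100,50],"dr": [0,0,0],"jaw": 0},
    {"slide": [-391,100,75],"dr": [0,0,0],"jaw": 0},
    {"slide": [-391,100,90],"dr": [0,0,0],"jaw": 0},
    {"slide": [-391,100,99],"dr": [0,0,0],"jaw": 0},
    {"slide": [-391,100,99],"dr": [0,0,0],"jaw": 0}
  ]
}}

```text
t: 8.8
tool_pos: [0.5701, -0.0682, 0.3258]
orientation: [-2.146, -2.292, 0.001]
force: [-0.6, -0.3, -0.1]
opening: 0.0931
gripper_force: 0.0
```

```bash
python3 - <<'E'
from h import *
plan(.5705,-.069,.16,.07)
plan(.545,.307,.147,.07)
E
```

```text
slide [-0.8  0.4 -1.2] dr [-0.002 -0.001 -0.004] q [-0.21  0.11  1.65  0.    1.38 -0.27] grasp now [ 0.5698 -0.0682  0.1588] tool y [ 0.998  0.066 -0.002]
slide [376.1  -0.4  12. ] dr [-0.002 -0.001 -0.004] q [-0.21  0.11  1.65  0.    1.38 -0.27] grasp now [ 0.5698 -0.0682  0.1588] tool y [ 0.998  0.066 -0.002]
```

Close on the red cap and lift.

{"name": "servo_tool", "arguments": {
  "increments": [
    {"slide": [0,0,0],"dr": [0,0,0],"jaw": 0.3},
    {"slide": [0,0,0],"dr": [0,0,0],"jaw": 0.6},
    {"slide": [0,0,0],"dr": [0,0,0],"jaw": 0.8},
    {"slide": [0,0,0],"dr": [0,0,0],"jaw": 1},
    {"slide": [0,0,0],"dr": [0,0,0],"jaw": 1},
    {"slide": [0,0,0],"dr": [0,0,0],"jaw": 1},
    {"slide": [0,0,0],"dr": [0,0,0],"jaw": 1},
    {"slide": [0,0,0],"dr": [0,0,0],"jaw": 1},
    {"slide": [0,0,0],"dr": [0,0,0],"jaw": 1},
    {"slide": [0,0,0],"dr": [0,0,0],"jaw": 1},
    {"slide": [0,0,0],"dr": [0,0,0],"jaw": 1},
    {"slide": [0,0,0],"dr": [0,0,0],"jaw": 1}
  ]
}}

```text
t: 10.0
tool_pos: [0.5703, -0.0688, 0.3267]
orientation: [-2.148, -2.292, 0.0]
force: [-0.5, -0.1, 0.3]
opening: 0.0319
gripper_force: 30.0
```

```bash
python3 - <<'E'
from h import *
plan(.545,.307,.147,.07)
E
```

```text
slide [376.6  -0.9  12.7] dr [-0.    -0.    -0.005] q [-0.21  0.11  1.65 -0.    1.38 -0.27] grasp now [ 0.5703 -0.0688  0.1597] tool y [ 0.998  0.065 -0.   ]
```

{"name": "servo_tool", "arguments": {
  "increments": [
    {"slide": [0,0,-10],"dr": [0,0,0],"jaw": 1},
    {"slide": [0,0,-30],"dr": [0,0,0],"jaw": 1},
    {"slide": [0,0,-55],"dr": [0,0,0],"jaw": 1},
    {"slide": [0,0,-75],"dr": [0,0,0],"jaw": 1},
    {"slide": [10,-5,-80],"dr": [0,0,0],"jaw": 1},
    {"slide": [30,-15,-80],"dr": [0,0,0],"jaw": 1},
    {"slide": [60,-28,-80],"dr": [0,0,0],"jaw": 1},
    {"slide": [92,-40,-80],"dr": [0,0,0],"jaw": 1},
    {"slide": [124,-50,-80],"dr": [0,0,0],"jaw": 1},
    {"slide": [156,-56,-80],"dr": [0,0,0],"jaw": 1},
    {"slide": [188,-60,-80],"dr": [0,0,0],"jaw": 1},
    {"slide": [220,-60,-80],"dr": [0,0,0],"jaw": 1},
    {"slide": [252,-56,-80],"dr": [0,0,0],"jaw": 1},
    {"slide": [284,-46,-80],"dr": [0,0,0],"jaw": 1},
    {"slide": [314,-32,-80],"dr": [0,0,0],"jaw": 1},
    {"slide": [342,-18,-80],"dr": [0,0,0],"jaw": 1},
    {"slide": [364,-6,-80],"dr": [0,0,0],"jaw": 1},
    {"slide": [377,-1,-80],"dr": [0,0,0],"jaw": 1},
    {"slide": [377,-1,-70],"dr": [0,0,0],"jaw": 1},
    {"slide": [377,-1,-55],"dr": [0,0,0],"jaw": 1}
  ]
}}

```text
t: 12.0
tool_pos: [0.5444, 0.3075, 0.3808]
orientation: [2.147, 2.293, -0.0]
force: [0.7, 0.6, -3.8]
opening: 0.0318
gripper_force: 30.0
```

{"name": "servo_tool", "arguments": {
  "increments": [
    {"slide": [0,0,20],"dr": [0,0,0],"jaw": 1},
    {"slide": [0,0,40],"dr": [0,0,0],"jaw": 1},
    {"slide": [0,0,55],"dr": [0,0,0],"jaw": 1},
    {"slide": [0,0,63],"dr": [0,0,0],"jaw": 1},
    {"slide": [0,0,66],"dr": [0,0,0],"jaw": 1},
    {"slide": [0,0,68],"dr": [0,0,0],"jaw": 1},
    {"slide": [0,0,68],"dr": [0,0,0],"jaw": 1},
    {"slide": [0,0,68],"dr": [0,0,0],"jaw": 1}
  ]
}}

```text
t: 12.8
tool_pos: [0.5452, 0.3075, 0.3148]
orientation: [2.148, 2.292, 0.002]
force: [1.1, -0.9, -3.8]
opening: 0.0319
gripper_force: 30.0
```

{"name": "servo_tool", "arguments": {
  "increments": [
    {"slide": [0,0,1],"dr": [0,0,0],"jaw": 1},
    {"slide": [0,0,1.5],"dr": [0,0,0],"jaw": 1},
    {"slide": [0,0,1.5],"dr": [0,0,0],"jaw": 0.6},
    {"slide": [0,0,1.5],"dr": [0,0,0],"jaw": 0.3},
    {"slide": [0,0,1.5],"dr": [0,0,0],"jaw": 0.2},
    {"slide": [0,0,1.5],"dr": [0,0,0],"jaw": 0.2},
    {"slide": [0,0,1.5],"dr": [0,0,0],"jaw": 0.2},
    {"slide": [0,0,-20],"dr": [0,0,0],"jaw": 0.2},
    {"slide": [0,0,-60],"dr": [0,0,0],"jaw": 0.2},
    {"slide": [0,0,-110],"dr": [0,0,0],"jaw": 0.2},
    {"slide": [-20,0,-120],"dr": [0,0,0],"jaw": 0.2},
    {"slide": [-65,5,-120],"dr": [0,0,0],"jaw": 0.2},
    {"slide": [-110,10,-120],"dr": [0,0,0],"jaw": 0.2},
    {"slide": [-155,18,-120],"dr": [0,0,0],"jaw": 0.2},
    {"slide": [-200,26,-120],"dr": [0,0,0],"jaw": 0.2},
    {"slide": [-245,34,-120],"dr": [0,0,0],"jaw": 0.2},
    {"slide": [-290,42,-120],"dr": [0,0,0],"jaw": 0.2},
    {"slide": [-325,45,-120],"dr": [0,0,0],"jaw": 0.2},
    {"slide": [-342,45,-120],"dr": [0,0,0],"jaw": 0.2},
    {"slide": [-342,45,-120],"dr": [0,0,0],"jaw": 0.2}
  ]
}}

```text
t: 14.8
tool_pos: [0.612, -0.0331, 0.4336]
orientation: [-2.151, -2.289, 0.001]
force: [-0.6, 1.0, 0.3]
opening: 0.0744
gripper_force: 0.0
```

```bash
python3 - <<'E'
from h import *
plan(.61,-.031,.052,.07)
for n in ('scene','side','wrist'):
    im,d,p=snap(n); P=cloud(d,p); m=masks(im,P); save(im,n+'2.png')
    for k in ('red','yellow'):
        q=P[m[k]&(P[...,0]<.7)]
        if len(q)>20: h=np.percentile(q[:,2],95); t=q[q[:,2]>h-.003]; print(n,k,h,np.round(cv2.minEnclosingCircle(t[:,:2].astype(np.float32))[0],4))
    c=(np.hypot(P[...,0]-.612,P[...,1]+.031)<.035)
    for lo,hi in ((.018,.024),(.03,.06),(.062,.072),(.076,.09)):
        q=P[c&(P[...,2]>lo)&(P[...,2]<hi)]
        if len(q)>8: print(n,lo,len(q),np.round(cv2.minEnclosingCircle(q[:,:2].astype(np.float32)),4) if 0 else (np.round(cv2.minEnclosingCircle(q[:,:2].astype(np.float32))[0],4),round(cv2.minEnclosingCircle(q[:,:2].astype(np.float32))[1],4)), q.mean(0).round(4))
    im2=m['redstripe']|m['yelstripe']
    pad=(im.min(-1)>120)&(P[...,2]>.014)&(P[...,2]<.023)&(abs(P[...,0]-.56)<.1)&(abs(P[...,1]+.035)<.09)
    for cc in comps(pad|(im2&(abs(P[...,1]+.035)<.09)&(P[...,0]<.7)),100): 
        r=cv2.minAreaRect(P[cc][:,:2].astype(np.float32)); print(n,'pad',np.round(r[0],4),np.round(r[1],4),r[2])
E
```

```text
slide [  2.2  -1.8 214.6] dr [-0.     0.    -0.008] q [-0.14  0.16  1.41 -0.    1.58 -0.2 ] grasp now [ 0.612  -0.0331  0.2666] tool y [ 0.998  0.062 -0.   ]
scene red 0.16591593778167762 [0.5457 0.3056]
scene yellow 0.16600697494095054 [0.4463 0.3142]
scene 0.018 123 (array([ 0.6045, -0.0297]), 0.0286) [ 0.6052 -0.0273  0.0209]
scene 0.03 117 (array([ 0.6155, -0.0337]), 0.0139) [ 0.6194 -0.0265  0.0451]
scene 0.062 94 (array([ 0.615 , -0.0345]), 0.0146) [ 0.6172 -0.0302  0.0679]
scene 0.076 39 (array([ 0.6149, -0.0345]), 0.0061) [ 0.6148 -0.0334  0.0837]
scene pad [ 0.5476 -0.0734] [0.0865 0.0592] 2.656782388687134
scene pad [ 0.5453 -0.0074] [0.0881 0.0624] 2.7071373462677
side red 0.1640157957011759 [0.5443 0.3067]
side yellow 0.16419067334971002 [0.4449 0.3159]
side 0.018 52 (array([ 0.5999, -0.0327]), 0.0242) [ 0.6018 -0.025   0.0203]
side 0.03 141 (array([ 0.6121, -0.0317]), 0.0141) [ 0.6117 -0.0243  0.0446]
side 0.062 80 (array([ 0.6123, -0.0327]), 0.0147) [ 0.6124 -0.0282  0.0668]
side 0.076 35 (array([ 0.6132, -0.0325]), 0.006) [ 0.613  -0.032   0.0821]
side pad [ 0.5482 -0.0721] [0.0859 0.0583] 4.22714900970459
side pad [ 0.5478 -0.0053] [0.0793 0.0602] 5.008790969848633
wrist 0.018 194 (array([ 0.6068, -0.0322]), 0.0272) [ 0.6136 -0.026   0.0203]
wrist 0.03 75 (array([ 0.6155, -0.03  ]), 0.0134) [ 0.6146 -0.0236  0.0433]
wrist 0.062 416 (array([ 0.6155, -0.0351]), 0.0146) [ 0.6151 -0.0333  0.0668]
wrist 0.076 114 (array([ 0.6157, -0.0353]), 0.0058) [ 0.6155 -0.0344  0.0841]
wrist pad [ 0.5467 -0.0062] [0.0874 0.0566] 3.7015304565429688
wrist pad [ 0.6149 -0.0293] [0.0333 0.0229] 5.743927478790283
wrist pad [ 0.5508 -0.0733] [0.0882 0.0567] 3.5803475379943848
```

View pics/wrist2.png

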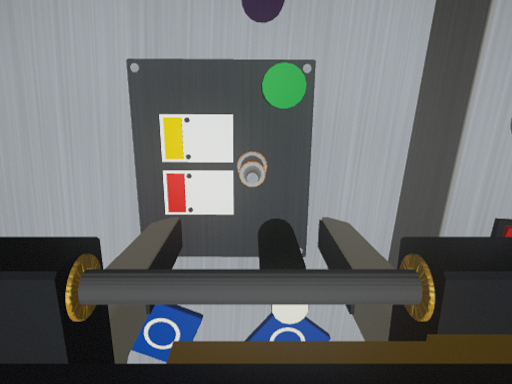

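Wrist view: both pads are clear (yellow at (197,138), red at (200,192)). The nozzle stands at (252,170) and the dock ring is at (162,333). I'll descend on the nozzle.

{"name": "servo_tool", "arguments": {
  "increments": [
    {"slide": [-1,2.5,20],"dr": [0,0,0],"jaw": 0.2},
    {"slide": [-1,2.5,60],"dr": [0,0,0],"jaw": 0.2},
    {"slide": [-1,2.5,100],"dr": [0,0,0],"jaw": 0.2},
    {"slide": [-1,2.5,135],"dr": [0,0,0],"jaw": 0.2},
    {"slide": [-1,2.5,160],"dr": [0,0,0],"jaw": 0.2},
    {"slide": [-1,2.5,180],"dr": [0,0,0],"jaw": 0.2},
    {"slide": [-1,2.5,195],"dr": [0,0,0],"jaw": 0.2},
    {"slide": [-1,2.5,207],"dr": [0,0,0],"jaw": 0.2},
    {"slide": [-1,2.5,214],"dr": [0,0,0],"jaw": 0.2},
    {"slide": [-1,2.5,214],"dr": [0,0,0],"jaw": 0.4},
    {"slide": [-1,2.5,214],"dr": [0,0,0],"jaw": 0.6},
    {"slide": [-1,2.5,214],"dr": [0,0,0],"jaw": 0.8},
    {"slide": [-1,2.5,214],"dr": [0,0,0],"jaw": 1},
    {"slide": [-1,2.5,214],"dr": [0,0,0],"jaw": 1},
    {"slide": [-1,2.5,214],"dr": [0,0,0],"jaw": 1},
    {"slide": [-1,2.5,214],"dr": [0,0,0],"jaw": 1},
    {"slide": [-1,2.5,214],"dr": [0,0,0],"jaw": 1},
    {"slide": [-1,2.5,214],"dr": [0,0,0],"jaw": 1}
  ],
  "force": 30
}}

```text
t: 16.75
tool_pos: [0.6146, -0.0319, 0.22]
orientation: [2.148, 2.292, 0.0]
force: [-0.6, 0.9, 2.7]
opening: 0.0275
gripper_force: 30.0
```

```bash
python3 - <<'E'
from h import *
plan(.502,-.2873,.052,.07)
for n in ('scene','side','wrist'):
    if n!='wrist': f=np.load(n+'0.npz'); p={k:(f[k] if k in('rvec','tvec') else float(f[k][0])) for k in ('fx','fy','cx','cy','rvec','tvec')}; im,d=f['im'],f['d']
    else: continue
    P=cloud(d,p)
    c=(im.min(-1)>130)&(np.hypot(P[...,0]-.502,P[...,1]+.287)<.032)
    q=P[c]; print(n,cv2.fitEllipse(q[:,:2].astype(np.float32)),cv2.minEnclosingCircle(q[:,:2].astype(np.float32)),np.median(q[:,2]))
E
```

```text
slide [-247.5 -129.     1. ] dr [ 0.     0.    -0.005] q [-0.14  0.33  1.61 -0.    1.2  -0.2 ] grasp now [ 0.6147 -0.0319  0.053 ] tool y [0.998 0.065 0.   ]
scene ((0.5005558729171753, -0.28791987895965576), (0.04592308774590492, 0.0467863567173481), 47.30195236206055) ((0.5010495781898499, -0.28699392080307007), 0.026356955990195274) 0.013443893595284032
side ((0.5011874437332153, -0.28485527634620667), (0.04455484449863434, 0.0642305463552475), 4.2675862312316895) ((0.5011041164398193, -0.2876497805118561), 0.024435948580503464) 0.011227252730834606
```

Nozzle gripped (opening 27.5 mm). Lift it clear and carry it above the dock.

{"name": "servo_tool", "arguments": {
  "increments": [
    {"slide": [0,0,-10],"dr": [0,0,0],"jaw": 1},
    {"slide": [0,0,-35],"dr": [0,0,0],"jaw": 1},
    {"slide": [0,0,-65],"dr": [0,0,0],"jaw": 1},
    {"slide": [0,0,-95],"dr": [0,0,0],"jaw": 1},
    {"slide": [0,-10,-120],"dr": [0,0,0],"jaw": 1},
    {"slide": [-5,-35,-130],"dr": [0,0,0],"jaw": 1},
    {"slide": [-15,-65,-130],"dr": [0,0,0],"jaw": 1},
    {"slide": [-40,-90,-130],"dr": [0,0,0],"jaw": 1},
    {"slide": [-75,-105,-130],"dr": [0,0,0],"jaw": 1},
    {"slide": [-110,-115,-130],"dr": [0,0,0],"jaw": 1},
    {"slide": [-145,-122,-130],"dr": [0,0,0],"jaw": 1},
    {"slide": [-180,-127,-130],"dr": [0,0,0],"jaw": 1},
    {"slide": [-210,-130,-120],"dr": [0,0,0],"jaw": 1},
    {"slide": [-235,-130,-100],"dr": [0,0,0],"jaw": 1},
    {"slide": [-247,-130,-80],"dr": [0,0,0],"jaw": 1},
    {"slide": [-247,-130,-60],"dr": [0,0,0],"jaw": 1},
    {"slide": [-247,-130,-45],"dr": [0,0,0],"jaw": 1},
    {"slide": [-247,-130,-40],"dr": [0,0,0],"jaw": 1},
    {"slide": [-247,-130,-40],"dr": [0,0,0],"jaw": 1}
  ]
}}

```text
t: 18.65
tool_pos: [0.5007, -0.2862, 0.2591]
orientation: [-2.146, -2.292, 0.0]
force: [0.0, 0.1, -2.4]
opening: 0.0276
gripper_force: 30.0
```

```bash
python3 - <<'E'
from h import *
plan(.5012,-.2873,.053,.07)
a=[]
for n in ('scene','side'):
    im,d,p=snap(n); P=cloud(d,p); c=cv2.resize(im[90:220,170:340] if n=='scene' else im[100:200,230:360],(390,300)); a.append(c)
    q=P[(np.hypot(P[...,0]-.501,P[...,1]+.287)<.05)&(P[...,2]>.04)&(P[...,2]<.075)]
    print(n,len(q),q.mean(0).round(4),q.min(0).round(4),q.max(0).round(4))
    q=q[q[:,2]<.062]; print(cv2.minEnclosingCircle(q[:,:2].astype(np.float32)),q.min(0))
save(np.hstack(a),'n3.png')
E
```

```text
slide [-1.2  0.5 39.1] dr [-0.001 -0.001 -0.004] q [-0.61  0.18  1.7   0.    1.26 -0.67] grasp now [ 0.5004 -0.286   0.0921] tool y [ 0.998  0.065 -0.001]
scene 99 [ 0.5039 -0.2788  0.063 ] [ 0.4817 -0.3005  0.0524] [ 0.5185 -0.269   0.075 ]
((0.5004661083221436, -0.28664225339889526), 0.018531285226345062) [ 0.4824253  -0.30045445  0.05237876]
side 111 [ 0.4999 -0.2775  0.0625] [ 0.482  -0.2964  0.0502] [ 0.5167 -0.2684  0.0748]
((0.5000578165054321, -0.28687456250190735), 0.018806783482432365) [ 0.4829474  -0.296392    0.05018933]
```

View pics/n3.png

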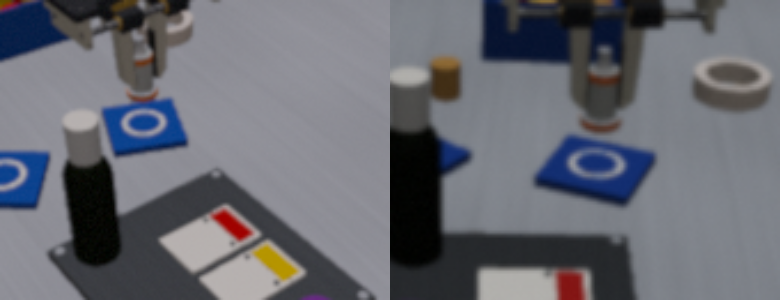

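The nozzle hangs upright directly above the ring of the nearer block, about 1 mm off. Lower and release.

{"name": "servo_tool", "arguments": {
  "increments": [
    {"slide": [-0.5,1,10],"dr": [0,0,0],"jaw": 1},
    {"slide": [-0.5,1,22],"dr": [0,0,0],"jaw": 1},
    {"slide": [-0.5,1,32],"dr": [0,0,0],"jaw": 1},
    {"slide": [-0.5,1,37],"dr": [0,0,0],"jaw": 1},
    {"slide": [-0.5,1,39],"dr": [0,0,0],"jaw": 1},
    {"slide": [-0.5,1,40],"dr": [0,0,0],"jaw": 1},
    {"slide": [-0.5,1,40],"dr": [0,0,0],"jaw": 1},
    {"slide": [-0.5,1,40],"dr": [0,0,0],"jaw": 1}
  ]
}}

```text
t: 19.55
tool_pos: [0.502, -0.2873, 0.2199]
orientation: [2.148, 2.292, 0.0]
force: [-1.6, 0.6, -0.5]
opening: 0.0275
gripper_force: 30.0
```

{"name": "servo_tool", "arguments": {
  "increments": [
    {"slide": [0,0,0],"dr": [0,0,0],"jaw": 0.7},
    {"slide": [0,0,0],"dr": [0,0,0],"jaw": 0.4},
    {"slide": [0,0,0],"dr": [0,0,0],"jaw": 0.2},
    {"slide": [0,0,0],"dr": [0,0,0],"jaw": 0.2},
    {"slide": [0,0,0],"dr": [0,0,0],"jaw": 0.2},
    {"slide": [0,0,0],"dr": [0,0,0],"jaw": 0.2},
    {"slide": [0,0,-15],"dr": [0,0,0],"jaw": 0.2},
    {"slide": [0,0,-50],"dr": [0,0,0],"jaw": 0.2},
    {"slide": [0,0,-95],"dr": [0,0,0],"jaw": 0.2},
    {"slide": [0,0,-140],"dr": [0,0,0],"jaw": 0.2},
    {"slide": [0,0,-185],"dr": [0,0,0],"jaw": 0.2},
    {"slide": [0,0,-210],"dr": [0,0,0],"jaw": 0.2},
    {"slide": [0,0,-210],"dr": [0,0,0],"jaw": 0.2}
  ]
}}

```text
t: 20.85
tool_pos: [0.5026, -0.2876, 0.437]
orientation: [2.141, 2.285, 0.002]
force: [0.8, -0.4, 0.4]
opening: 0.0741
gripper_force: 0.0
```

```bash
python3 - <<'E'
from h import *
print(read_state()['tool_pos'])
plan(.5447,.3069,.26,.07)
a=[]
for n in ('scene','side'):
    im,d,p=snap(n); P=cloud(d,p); c=cv2.resize(im[90:220,170:340] if n=='scene' else im[100:200,230:360],(390,300)); a.append(c)
    q=P[(np.hypot(P[...,0]-.501,P[...,1]+.287)<.04)&(P[...,2]>.03)&(P[...,2]<.1)]
    print(n,len(q),q.mean(0).round(4),q.max(0).round(4)); t=q[q[:,2]>.076]; print(t.mean(0), cv2.minEnclosingCircle(q[:,:2].astype(np.float32)))
save(np.hstack(a),'n4.png')
E
```

```text
[ 0.50255739 -0.28760239  0.43703824]
slide [590.6  80.6   6.9] dr [ 0.008  0.006 -0.005] q [-0.61  0.06  1.51  0.    1.57 -0.67] grasp now [ 0.504  -0.2886  0.27  ] tool y [0.998 0.065 0.008]
scene 196 [ 0.505  -0.2838  0.0588] [ 0.5161 -0.2746  0.0884]
[ 0.50212893 -0.28871751  0.08316864] ((0.5030878186225891, -0.29001322388648987), 0.015540736727416515)
side 179 [ 0.5005 -0.281   0.0565] [ 0.5137 -0.2717  0.0855]
[ 0.50074197 -0.28674218  0.08114411] ((0.49916133284568787, -0.28632503747940063), 0.015974892303347588)
```

View pics/n4.png

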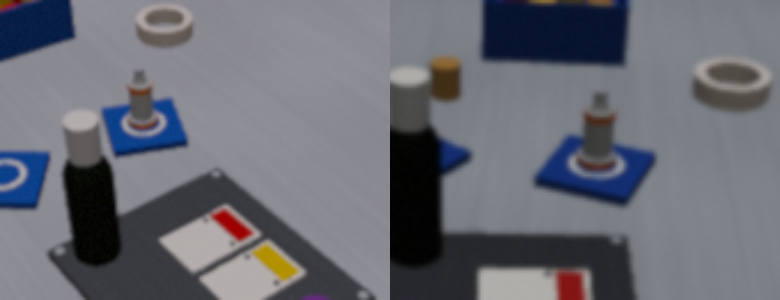

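The nozzle stands upright, centred on the ring. Next, the red bottle on the tray.

{"name": "servo_tool", "arguments": {
  "increments": [
    {"slide": [20,3,0],"dr": [0,0,0],"jaw": 0.2},
    {"slide": [60,8,0],"dr": [0,0,0],"jaw": 0.2},
    {"slide": [105,15,0],"dr": [0,0,0],"jaw": 0.2},
    {"slide": [150,21,0],"dr": [0,0,0],"jaw": 0.2},
    {"slide": [195,27,0],"dr": [0,0,0],"jaw": 0.2},
    {"slide": [240,33,0],"dr": [0,0,0],"jaw": 0.2},
    {"slide": [285,39,0],"dr": [0,0,0],"jaw": 0.2},
    {"slide": [330,46,0],"dr": [0,0,0],"jaw": 0.2},
    {"slide": [375,52,0],"dr": [0,0,0],"jaw": 0.2},
    {"slide": [420,58,0],"dr": [0,0,0],"jaw": 0.2},
    {"slide": [465,64,0],"dr": [0,0,0],"jaw": 0.2},
    {"slide": [510,71,0],"dr": [0,0,0],"jaw": 0.2},
    {"slide": [550,76,0],"dr": [0,0,0],"jaw": 0.2},
    {"slide": [580,80,0],"dr": [0,0,0],"jaw": 0.2},
    {"slide": [591,82,0],"dr": [0,0,0],"jaw": 0.2},
    {"slide": [591,82,20],"dr": [0,0,0],"jaw": 0.2},
    {"slide": [591,82,40],"dr": [0,0,0],"jaw": 0.2},
    {"slide": [591,82,50],"dr": [0,0,0],"jaw": 0.2},
    {"slide": [591,82,50],"dr": [0,0,0],"jaw": 0.2},
    {"slide": [591,82,50],"dr": [0,0,0],"jaw": 0.2}
  ]
}}

```text
t: 22.95
tool_pos: [0.5454, 0.3074, 0.3798]
orientation: [-2.149, -2.292, 0.001]
force: [0.0, 0.6, -0.2]
opening: 0.0744
gripper_force: 0.0
```

```bash
python3 - <<'E'
from h import *
plan(.5450,.3073,.147,.0655)
E
```

```text
slide [-0.  -0.4 65.8] dr [-0.001  0.    -0.001] q [ 0.43  0.21  1.44 -0.    1.49  0.37] grasp now [0.5454 0.3073 0.2128] tool y [ 0.998  0.064 -0.001]
```

{"name": "servo_tool", "arguments": {
  "increments": [
    {"slide": [0,0,20],"dr": [0,0,0],"jaw": 0.2},
    {"slide": [0,0,42],"dr": [0,0,0],"jaw": 0.2},
    {"slide": [0,0,58],"dr": [0,0,0],"jaw": 0.2},
    {"slide": [0,0,66],"dr": [0,0,0],"jaw": 0.2},
    {"slide": [0,0,66],"dr": [0,0,0],"jaw": 0.2},
    {"slide": [0,0,66],"dr": [0,0,0],"jaw": 0.4},
    {"slide": [0,0,66],"dr": [0,0,0],"jaw": 0.6},
    {"slide": [0,0,66],"dr": [0,0,0],"jaw": 0.8},
    {"slide": [0,0,66],"dr": [0,0,0],"jaw": 1},
    {"slide": [0,0,66],"dr": [0,0,0],"jaw": 1},
    {"slide": [0,0,66],"dr": [0,0,0],"jaw": 1},
    {"slide": [0,0,66],"dr": [0,0,0],"jaw": 1},
    {"slide": [0,0,66],"dr": [0,0,0],"jaw": 1},
    {"slide": [0,0,66],"dr": [0,0,0],"jaw": 1}
  ],
  "force": 30
}}

```text
t: 24.35
tool_pos: [0.5453, 0.3079, 0.3139]
orientation: [-2.148, -2.292, -0.0]
force: [-0.3, 0.1, 2.5]
opening: 0.0317
gripper_force: 30.0
```

```bash
python3 - <<'E'
from h import *
plan(.5703,-.0698,.16,.0655)
E
```

```text
slide [-378.5    0.4  -13.2] dr [ 0. -0. -0.] q [0.43 0.26 1.51 0.   1.37 0.37] grasp now [0.5453 0.3079 0.1469] tool y [0.998 0.065 0.   ]
```

{"name": "servo_tool", "arguments": {
  "increments": [
    {"slide": [0,0,-10],"dr": [0,0,0],"jaw": 1},
    {"slide": [0,0,-30],"dr": [0,0,0],"jaw": 1},
    {"slide": [0,0,-60],"dr": [0,0,0],"jaw": 1},
    {"slide": [-5,-4,-85],"dr": [0,0,0],"jaw": 1},
    {"slide": [-20,-14,-93],"dr": [0,0,0],"jaw": 1},
    {"slide": [-45,-28,-93],"dr": [0,0,0],"jaw": 1},
    {"slide": [-75,-42,-93],"dr": [0,0,0],"jaw": 1},
    {"slide": [-107,-53,-93],"dr": [0,0,0],"jaw": 1},
    {"slide": [-140,-59,-93],"dr": [0,0,0],"jaw": 1},
    {"slide": [-173,-60,-93],"dr": [0,0,0],"jaw": 1},
    {"slide": [-206,-58,-93],"dr": [0,0,0],"jaw": 1},
    {"slide": [-239,-52,-93],"dr": [0,0,0],"jaw": 1},
    {"slide": [-272,-42,-93],"dr": [0,0,0],"jaw": 1},
    {"slide": [-305,-29,-93],"dr": [0,0,0],"jaw": 1},
    {"slide": [-335,-16,-93],"dr": [0,0,0],"jaw": 1},
    {"slide": [-360,-6,-93],"dr": [0,0,0],"jaw": 1},
    {"slide": [-374,-1,-90],"dr": [0,0,0],"jaw": 1},
    {"slide": [-378.5,0.5,-75],"dr": [0,0,0],"jaw": 1},
    {"slide": [-378.5,0.5,-55],"dr": [0,0,0],"jaw": 1},
    {"slide": [-378.5,0.5,-38],"dr": [0,0,0],"jaw": 1}
  ]
}}

```text
t: 26.35
tool_pos: [0.5697, -0.0689, 0.3493]
orientation: [-2.146, -2.291, 0.001]
force: [0.2, 0.1, -4.4]
opening: 0.0313
gripper_force: 30.0
```

{"name": "servo_tool", "arguments": {
  "increments": [
    {"slide": [0,0,8],"dr": [0,0,0],"jaw": 1},
    {"slide": [0,0,15],"dr": [0,0,0],"jaw": 1},
    {"slide": [0,0,19],"dr": [0,0,0],"jaw": 1},
    {"slide": [0,0,21],"dr": [0,0,0],"jaw": 1},
    {"slide": [0,0,21],"dr": [0,0,0],"jaw": 1},
    {"slide": [0,0,21],"dr": [0,0,0],"jaw": 1}
  ]
}}

```text
t: 26.95
tool_pos: [0.5707, -0.0698, 0.3315]
orientation: [2.147, 2.292, 0.001]
force: [0.4, 0.2, -3.8]
opening: 0.0318
gripper_force: 30.0
```

```bash
python3 - <<'E'
from h import *
plan(.5703,-.0698,.16,.0655); print(read_state()['force'])
im,d,p=snap('side'); save(cv2.resize(im[100:300,170:370],(600,600)),'side5.png')
E
```

```text
slide [ 0.  -0.4  4.5] dr [ 0.001  0.    -0.   ] q [-0.21  0.11  1.65 -0.    1.38 -0.28] grasp now [ 0.5709 -0.0698  0.1645] tool y [0.998 0.065 0.001]
[ 0.43677264  0.2309452  -3.81712703]
```

View pics/side5.png

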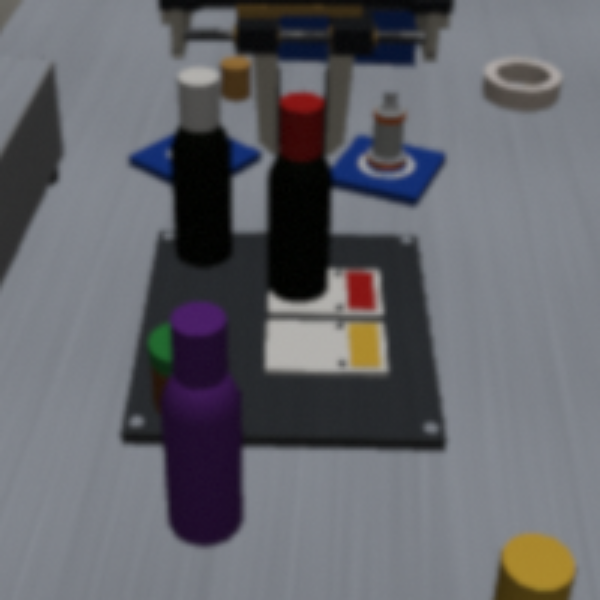

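The red bottle hangs upright above its red-striped pad. Set it down, release, and go for the yellow one.

{"name": "servo_tool", "arguments": {
  "increments": [
    {"slide": [0,0,3],"dr": [0,0,0],"jaw": 1},
    {"slide": [0,0,5],"dr": [0,0,0],"jaw": 1},
    {"slide": [0,0,5],"dr": [0,0,0],"jaw": 1},
    {"slide": [0,0,5],"dr": [0,0,0],"jaw": 1},
    {"slide": [0,0,5],"dr": [0,0,0],"jaw": 0.7},
    {"slide": [0,0,5],"dr": [0,0,0],"jaw": 0.4},
    {"slide": [0,0,5],"dr": [0,0,0],"jaw": 0.2},
    {"slide": [0,0,5],"dr": [0,0,0],"jaw": 0.2},
    {"slide": [0,0,5],"dr": [0,0,0],"jaw": 0.2},
    {"slide": [0,0,-15],"dr": [0,0,0],"jaw": 0.2},
    {"slide": [0,0,-50],"dr": [0,0,0],"jaw": 0.2},
    {"slide": [0,0,-85],"dr": [0,0,0],"jaw": 0.2},
    {"slide": [0,0,-95],"dr": [0,0,0],"jaw": 0.2}
  ]
}}

```text
t: 28.3
tool_pos: [0.5712, -0.0699, 0.4305]
orientation: [2.144, 2.288, 0.005]
force: [1.2, 0.8, -0.5]
opening: 0.074
gripper_force: 0.0
```

{"name": "servo_tool", "arguments": {
  "increments": [
    {"slide": [20,-5,0],"dr": [0,0,0],"jaw": 0.2},
    {"slide": [60,-15,0],"dr": [0,0,0],"jaw": 0.2},
    {"slide": [105,-27,0],"dr": [0,0,0],"jaw": 0.2},
    {"slide": [150,-38,0],"dr": [0,0,0],"jaw": 0.2},
    {"slide": [195,-50,0],"dr": [0,0,0],"jaw": 0.2},
    {"slide": [240,-61,0],"dr": [0,0,0],"jaw": 0.2},
    {"slide": [285,-73,0],"dr": [0,0,0],"jaw": 0.2},
    {"slide": [330,-84,0],"dr": [0,0,0],"jaw": 0.2},
    {"slide": [365,-93,0],"dr": [0,0,0],"jaw": 0.2},
    {"slide": [385,-98,0],"dr": [0,0,0],"jaw": 0.2},
    {"slide": [391.5,-100,0],"dr": [0,0,0],"jaw": 0.2},
    {"slide": [391.5,-100,20],"dr": [0,0,0],"jaw": 0.2},
    {"slide": [391.5,-100,40],"dr": [0,0,0],"jaw": 0.2},
    {"slide": [391.5,-100,45],"dr": [0,0,0],"jaw": 0.2},
    {"slide": [391.5,-100,45],"dr": [0,0,0],"jaw": 0.2}
  ]
}}

```text
t: 29.8
tool_pos: [0.4452, 0.3135, 0.3795]
orientation: [-2.149, -2.291, 0.004]
force: [0.1, -0.0, 1.0]
opening: 0.0739
gripper_force: 0.0
```

```bash
python3 - <<'E'
from h import *
plan(.4452,.3145,.147,.0655)
E
```

```text
slide [ 1.1  0.2 65.5] dr [-0.002  0.001 -0.001] q [ 0.52 -0.01  1.68 -0.    1.47  0.46] grasp now [0.4448 0.3133 0.2125] tool y [ 0.998  0.064 -0.002]
```

{"name": "servo_tool", "arguments": {
  "increments": [
    {"slide": [0,0,20],"dr": [0,0,0],"jaw": 0.2},
    {"slide": [0,0,42],"dr": [0,0,0],"jaw": 0.2},
    {"slide": [0,0,58],"dr": [0,0,0],"jaw": 0.2},
    {"slide": [0,0,65],"dr": [0,0,0],"jaw": 0.2},
    {"slide": [0,0,65],"dr": [0,0,0],"jaw": 0.2},
    {"slide": [0,0,65],"dr": [0,0,0],"jaw": 0.4},
    {"slide": [0,0,65],"dr": [0,0,0],"jaw": 0.6},
    {"slide": [0,0,65],"dr": [0,0,0],"jaw": 0.8},
    {"slide": [0,0,65],"dr": [0,0,0],"jaw": 1},
    {"slide": [0,0,65],"dr": [0,0,0],"jaw": 1},
    {"slide": [0,0,65],"dr": [0,0,0],"jaw": 1},
    {"slide": [0,0,65],"dr": [0,0,0],"jaw": 1},
    {"slide": [0,0,65],"dr": [0,0,0],"jaw": 1},
    {"slide": [0,0,65],"dr": [0,0,0],"jaw": 1}
  ],
  "force": 30
}}

```text
t: 31.2
tool_pos: [0.4453, 0.3144, 0.3158]
orientation: [2.148, 2.292, 0.0]
force: [-0.4, -0.6, 1.1]
opening: 0.0321
gripper_force: 30.0
```

```bash
python3 - <<'E'
from h import *
plan(.5652,-.0027,.16,.0655)
im,d,p=snap('scene'); P=cloud(d,p); m=masks(im,P)
q=P[m['red']&(P[...,0]<.7)]; h=np.percentile(q[:,2],95); t=q[q[:,2]>h-.003]; print(h,cv2.minEnclosingCircle(t[:,:2].astype(np.float32)))
E
```

```text
slide [-324.2   99.1  -11.2] dr [ 0.    -0.    -0.001] q [ 0.52  0.04  1.75 -0.    1.35  0.46] grasp now [0.4453 0.3144 0.1488] tool y [0.998 0.065 0.   ]
0.1795108499766965 ((0.515325129032135, 0.12111364305019379), 0.21426543593406677)
```

{"name": "servo_tool", "arguments": {
  "increments": [
    {"slide": [0,0,-10],"dr": [0,0,0],"jaw": 1},
    {"slide": [0,0,-30],"dr": [0,0,0],"jaw": 1},
    {"slide": [0,0,-60],"dr": [0,0,0],"jaw": 1},
    {"slide": [-5,0,-85],"dr": [0,0,0],"jaw": 1},
    {"slide": [-20,2,-93],"dr": [0,0,0],"jaw": 1},
    {"slide": [-48,6,-93],"dr": [0,0,0],"jaw": 1},
    {"slide": [-80,12,-93],"dr": [0,0,0],"jaw": 1},
    {"slide": [-112,19,-93],"dr": [0,0,0],"jaw": 1},
    {"slide": [-144,27,-93],"dr": [0,0,0],"jaw": 1},
    {"slide": [-176,37,-93],"dr": [0,0,0],"jaw": 1},
    {"slide": [-208,49,-93],"dr": [0,0,0],"jaw": 1},
    {"slide": [-240,62,-93],"dr": [0,0,0],"jaw": 1},
    {"slide": [-270,76,-93],"dr": [0,0,0],"jaw": 1},
    {"slide": [-298,88,-93],"dr": [0,0,0],"jaw": 1},
    {"slide": [-316,96,-93],"dr": [0,0,0],"jaw": 1},
    {"slide": [-324,99,-85],"dr": [0,0,0],"jaw": 1},
    {"slide": [-324,99,-70],"dr": [0,0,0],"jaw": 1},
    {"slide": [-324,99,-50],"dr": [0,0,0],"jaw": 1},
    {"slide": [-324,99,-33],"dr": [0,0,0],"jaw": 1},
    {"slide": [-324,99,-22],"dr": [0,0,0],"jaw": 1}
  ]
}}

```text
t: 33.25
tool_pos: [0.5636, -0.0015, 0.3343]
orientation: [-2.144, -2.291, 0.004]
force: [0.3, 0.4, -3.7]
opening: 0.0319
gripper_force: 30.0
```

{"name": "servo_tool", "arguments": {
  "increments": [
    {"slide": [0,0,3],"dr": [0,0,0],"jaw": 1},
    {"slide": [0,0,4],"dr": [0,0,0],"jaw": 1},
    {"slide": [0,0,4],"dr": [0,0,0],"jaw": 1},
    {"slide": [0,0,4],"dr": [0,0,0],"jaw": 1}
  ]
}}

```text
t: 33.65
tool_pos: [0.5654, -0.0024, 0.3348]
orientation: [2.147, 2.292, 0.002]
force: [0.3, 0.5, -2.9]
opening: 0.0316
gripper_force: 30.0
```

```bash
python3 - <<'E'
from h import *
plan(.5652,-.0027,.1618,.0655); print(read_state()['force'])
im,d,p=snap('side'); save(cv2.resize(im[100:300,170:370],(600,600)),'side6.png')
E
```

```text
slide [-0.3 -0.2  6. ] dr [ 0.002  0.    -0.   ] q [-0.09  0.08  1.67  0.    1.39 -0.16] grasp now [ 0.5657 -0.0024  0.1678] tool y [0.998 0.065 0.002]
[ 0.3121382   0.50804665 -2.90430636]
```

View pics/side6.png

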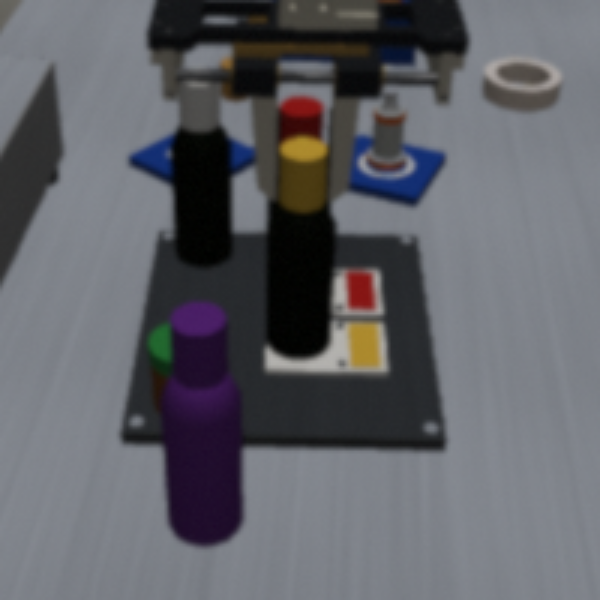

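The yellow bottle hangs upright above its own pad. Lower it, release and withdraw.

{"name": "servo_tool", "arguments": {
  "increments": [
    {"slide": [0,0,3],"dr": [0,0,0],"jaw": 1},
    {"slide": [0,0,5],"dr": [0,0,0],"jaw": 1},
    {"slide": [0,0,5.5],"dr": [0,0,0],"jaw": 1},
    {"slide": [0,0,5.5],"dr": [0,0,0],"jaw": 1},
    {"slide": [0,0,5.5],"dr": [0,0,0],"jaw": 1},
    {"slide": [0,0,5.5],"dr": [0,0,0],"jaw": 0.7},
    {"slide": [0,0,5.5],"dr": [0,0,0],"jaw": 0.4},
    {"slide": [0,0,5.5],"dr": [0,0,0],"jaw": 0.2},
    {"slide": [0,0,5.5],"dr": [0,0,0],"jaw": 0.2},
    {"slide": [0,0,5.5],"dr": [0,0,0],"jaw": 0.2},
    {"slide": [0,0,-15],"dr": [0,0,0],"jaw": 0.2},
    {"slide": [0,0,-50],"dr": [0,0,0],"jaw": 0.2},
    {"slide": [0,0,-95],"dr": [0,0,0],"jaw": 0.2},
    {"slide": [0,0,-130],"dr": [0,0,0],"jaw": 0.2},
    {"slide": [0,0,-140],"dr": [0,0,0],"jaw": 0.2},
    {"slide": [0,0,-140],"dr": [0,0,0],"jaw": 0.2}
  ]
}}

```text
t: 35.3
tool_pos: [0.5654, -0.0025, 0.4759]
orientation: [2.146, 2.29, 0.004]
force: [0.1, -0.2, -0.0]
opening: 0.0743
gripper_force: 0.0
```

```bash
python3 - <<'E'
from h import *
for n in ('scene','side','wrist'):
    im,d,p=snap(n); P=cloud(d,p); m=masks(im,P)
    if n=='scene': save(im,'end.png')
    for k in ('red','yellow'):
        q=P[m[k]&(np.hypot(P[...,0]-.568,P[...,1]+.035)<.08)]
        if len(q)>20: h=np.percentile(q[:,2],95); t=q[q[:,2]>h-.003]; print(n,k,h.round(4),np.round(cv2.minEnclosingCircle(t[:,:2].astype(np.float32))[0],4))
print(read_state()['tool_pos'])
E
```

```text
scene red 0.1796 [ 0.5725 -0.0695]
scene yellow 0.1796 [ 0.5662 -0.0008]
side red 0.1774 [ 0.5711 -0.0691]
side yellow 0.1776 [ 0.5635 -0.001 ]
wrist red 0.1774 [ 0.5722 -0.0718]
wrist yellow 0.1775 [ 0.5665 -0.0027]
[ 0.56479979 -0.00247355  0.47129622]
```

View pics/end.png

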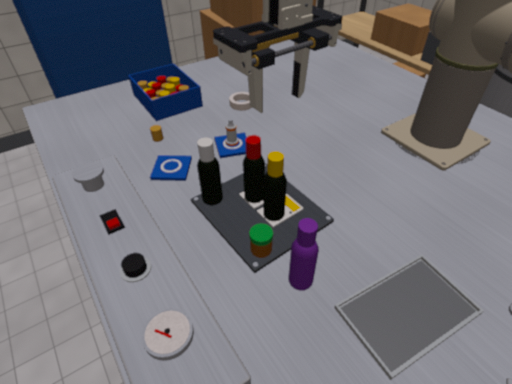

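Final view: both bottles stand on their pads, red cap at (254,148) and yellow cap at (276,165), within about 2 mm of where they started. The nozzle stands on the dock at (231,140), the other items haven't moved, and the gripper is clear.

```bash
python3 -c "
from plant import *
print(close_job())"
```

```text
the job is handed in; nothing more can be done
None
```

I handed the job in at about 35 s: the nozzle stands upright on the white ring of the nearer blue block, and both bottles are back upright on their own pads, within about 2 mm of where they started. Nothing was knocked over, and the white-capped bottle and amber jar were left alone.

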